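# Lock the stop nut on a levelling base

### The job

Lock the height stop on the blue levelling base: slide the orange-handled holding spanner fully home onto the square brass nut, lying flat on the base with its shank beside the black stop peg so that the peg will hold it, and let go of it. Then swing the jam nut's red-knobbed lever clockwise (seen from above) until the jam nut meets the square nut and nip it up firmly against the peg with a push of about 12 N on the knob, never more than 20 N, without the square nut losing its setting. Leave the spanner on the nut and the other things on the bench alone.

Things in the scene. Friction and masses are not known exactly. Their poses are not given: they have to be found in the camera images.
- base: Blue levelling base, fixed to the bench: plate 110 mm (its x) by 230 mm (its y, -170 to +60), flat top 30 mm above the bench. Origin on the pillar's axis at bench height, z up. The steel threaded pillar (16 mm thick, top 88 mm above the bench) carries the square brass nut and, above it, the jam nut with its lever. The spanner goes on from the -y side, its handle then pointing along the base's -y.
- nut_seat (a point): Point on the pillar's axis on the base's flat top (30 mm above the bench), in the centre of the square nut's underside.
- set_nut (a joint): Turn of the square brass nut (28 mm across flats, 16 mm tall, on the base's flat top), rad, growing clockwise from above; at 0 its flats lie along the base's x and y. Starts within 0.03 of 0. It turns easily (0.06 N m) and the jam nut drags it round unless it is held. Held, it creeps up to about 0.2 until the peg takes the load: allowed; 0.3 is a lost setting.
- jam_nut (a joint): Turn of the jam nut (steel hexagon, 24 mm) against the square nut, rad: negative while loose (starts 1.2 to 2.1 loose), growing clockwise from above to 0 where it meets the square nut, then stiffly springy: some 0.02 more at 12 N. Stiff-running (2 N at the knob), stays where left. With both joints at 0 the lever points 0.17 rad counter-clockwise of the base's +x.
- lever: Steel lever fixed to the jam nut, with an upright round red knob (16 mm thick, 50 to 89 mm above the bench) at its end. Origin: on the knob's axis, 70 mm from the pillar's axis, 76.5 mm above the bench; x points outwards from the pillar. The bar is 10 mm wide, 50 to 60 mm above the bench. It starts over the base's +y side.
- stop_peg: Upright black peg, 12 mm thick, 20 mm tall, fixed on the base's flat top at x -18 mm, y -85 mm in the base's frame. Origin: centre of its foot. The spanner's head does not pass beside it: set the head down between peg and nut (jaw centre 34 to 48 mm short of the pillar), then slide. In place, the shank is 4 mm from the peg on its +x side; tightening swings the shank against it, loading it with about 0.8 times the push on the knob.
- spanner: Loose spanner, 0.2 kg, lying flat; steel, 8 mm thick. Origin: centre of the open jaw, on the underside; on the pillar's axis (within 1 mm) when fully home. The jaw opens to +x: 30 mm wide, 15 mm deep behind the origin, rounded prongs reach 17 mm ahead. Head 48 mm wide to 27 mm behind, then shank 16 mm wide; orange handle block 100 to 160 mm behind, 18 mm wide, 24 mm tall.
- spanner_grip (a point): Centre of the spanner's orange handle block, 130 mm behind the jaw's origin, 12 mm above the underside.
- spare_wrench: Bystander: ordinary small steel wrench, 150 mm, lying on the bench.
- spare_nut: Bystander: loose square brass nut, 28 mm wide, 14 mm tall.
- beaker: Bystander: glass beaker, 68 mm wide, 90 mm tall.
- flask: Bystander: conical glass flask, 84 mm wide, 130 mm tall.
- reagent: Bystander: amber bottle with blue cap, 64 mm wide, 130 mm tall.
- buffer_tub: Bystander: white tub, 90 mm wide, 75 mm tall.

How it is judged (in metres and radians):
On the way, in this order (a step that is already met when the one before it is completed fails the run):
1. the spanner is fully home on the square nut, flat on the base and let go, with the jam nut still loose (horizontal distance between spanner and nut_seat below 0.006 m and z of spanner in the frame of base below 0.035 m and angle between spanner's own z axis and vertical below 0.08 rad and contact force between spanner and the arm below 0.2 N and contact force between spanner and the fingers below 0.2 N and value of joint jam_nut below -0.5 rad), for 0.2 s.
2. the jam nut is nipped up against the square nut by its lever: the spanner bears on the stop peg with more than 6 N while the robot pushes the lever (horizontal distance between spanner and nut_seat below 0.006 m and z of spanner in the frame of base below 0.035 m and angle between spanner's own z axis and vertical below 0.08 rad and value of joint jam_nut above -0.05 rad and contact force between spanner and stop_peg above 6 N and contact force between lever and anything else above 4 N), for 0.2 s.
At the end, for the whole second after the job is handed in: The spanner is still on the square nut (jaw centre within 6 mm of the pillar's axis, flat on the base within 5 mm and 0.08 rad) and at rest, the jam nut is up against the square nut (within 0.05 rad of meeting it), and the square nut is within 0.3 rad of its setting (horizontal distance between spanner and nut_seat below 0.006 m and z of spanner in the frame of base below 0.035 m and angle between spanner's own z axis and vertical below 0.08 rad and value of joint jam_nut above -0.05 rad and value of joint set_nut between -0.3 and 0.3 rad and linear speed of spanner below 0.01 m/s); the robot touches nothing.
It fails at once if the square nut turns more than 0.3 rad from its setting (value of joint set_nut above 0.3 rad or value of joint set_nut below -0.3 rad).
It fails at once if over-tightened or rammed: the spanner presses on the stop peg with more than 20 N (contact force between spanner and stop_peg above 20 N).
It fails at once if another thing on the bench is moved more than 30 mm (distance of any of spare_wrench, spare_nut, beaker, flask, reagent, buffer_tub from where it was at the start of the episode above 0.03 m).
It also fails if it takes over 70 s, if anything falls off the work surface, if the arm or the gripper's body presses on something with over 40 N, if the wrist force passes 120 N, or if a joint passes its speed limit or range.

### The arm

A 6-joint arm with a two-finger parallel gripper is mounted at the origin on the work surface. World frame = base frame: x ahead of the robot, y to its left, z up, the work surface at z = 0. Lengths are in mm, angles in degrees, forces in N, time in s.
With the tool pointing down it reaches from about 325 to 925 mm from the base axis. Payload 3.1 kg.
Tool frame: the origin (TCP) lies at the very end of the fingers, on their centre line; the grasp point (between the pads) lies grasp_offset behind it (grasp_offset is the distance from the TCP to the grasp point, in mm); z points along the fingers, x is the direction in which the jaws open and shut, and the axes are right-handed (so a half turn about z gives the same grasp; the last joint's range is limited). The gripper opens to 85 mm and grips with 20 to 120 N. Pads are 22 mm wide; open, the fingers measure 114 mm over their backs; the gripper's body (76 mm by 85 mm) begins 54 mm behind the grasp point. The pads swing forward as they close: fully open they stand 13 mm farther back than shut.
Start: joints at [-75.355, 12.427, 92.441, -0, 75.132, -6.429], TCP at [224.749, -583.204, 231.3] pointing down, gripper open.
Joint ranges: [-157.48, 157.48], [-44.54, 120.13], [17.64, 146.25], [-64.5, 244.5], [7.68, 150.69], [-147.95, 147.95]. Speed limits (degrees/s): [159.86, 159.86, 180, 180, 180, 180].

### API

Orientations are given as [roll, pitch, yaw] about the fixed x, y, z axes, in that order (R = Rz(yaw) Ry(pitch) Rx(roll)).
In Python, from station import * gives the robot as it stands. Calls block until the motion is done:
- goto(position, orientation): joint-space move of the TCP to a pose.
- move_l(position, attitude=None, speed=150): straight line of the TCP; attitude=None keeps the orientation; speed is the mean speed in mm/s.
- move_j(angles): joint-space move.
- grip(opening, squeeze=None): finger opening in mm; squeeze is the grip in N (None keeps the last); returns when the fingers have stopped.
- wait(seconds).
- solve_ik(position, orientation): joint angles nearest the present ones, or None.
- get_obs(): the state.
- get_image(name): name is "scene" or "side" or "wrist"; returns the picture (480x640x3 uint8, red, green, blue); there is no depth.
- get_calibration(name): a dict with "fx", "fy", "cx", "cy" (pixels), "R" (3x3) and "t" (3): a world point X has camera coordinates R X + t; the wrist camera has in their place "mount" (4x4, takes a point from camera to tool coordinates, whose origin is the TCP and whose axes are the tool frame's). Camera axes: x right, y down, z forward; pixel columns grow to the right and rows downward; lengths in mm; the calibration is good to about 2 mm. The wrist camera is an equidistant fisheye: a pixel r from the principal point sees the ray r / f radians off the axis. A picture is of the moment at which its call begins: read the wrist's pose just before it. get_calibration takes no time and is no camera call.
A pose or a line that the arm cannot do raises Unreachable and nothing moves.
- sign_off(): hands the job in, once; it reports no verdict.
Trained networks look in the newest picture that a camera, given by its name, has taken for a name from the list of things; names that differ only in an ending like _2 or _b are one class to them, and where a whole thing is asked for, a point or a joint stands for the part that bears it (a point fixed in the world has none). Each returns a list of dicts, best first, with "score" (0 to 1); they miss things now and then, are a little off and sometimes report something else, mostly with a low value. They report only what shows in the picture. A call takes as long as a camera call.
- spot_in(name, camera): "extent" ([centre column, centre row, width, height] in pixels, round what is visible of it).
- regions_of(name, camera): "region" (480x640 bool, what is visible of it) and "extent" ([centre column, centre row, width, height] in pixels, round what is visible of it).
The state is a dict: "t": time; "joint_pos": joint angles; "qvel": joint speeds; "effort": joint torques, N m; "tcp_pos": TCP position; "ee_rot": TCP orientation; "wrist_force": force on the tool from outside, world axes, zero at the start; "moment": the same for the moment, N m; "grip_width": finger opening in mm.
Only numpy, scipy, OpenCV 4.12 (cv2) and the standard library are available. Lean on these libraries where they do the work, as an engineer would, in place of code of your own. Each camera call takes 0.05 s, during which the arm holds its last target.

## Working session

There is one attempt and no reset: what is moved stays moved. The work goes in short steps, each a Python script; the robot and the scene stay as the last script left them, time stands still between calls to the robot, and variables do not carry over. Pictures are saved under pics/ and viewed, and the job is handed in when it is done.

```bash
ls; mkdir -p pics; python3 - <<'E'
from station import *
import cv2
for n in ["scene","side","wrist"]:
    im=get_image(n); cv2.imwrite(f"pics/a_{n}.png",im[:,:,::-1])
    print(n,get_calibration(n))
print(get_obs())
E
```

```text
pics
scene {'fx': 433.53718982760574, 'fy': 433.53718982760574, 'cx': 321.48978877622346, 'cy': 241.86938292593396, 'R': array([[ 0.49999327,  0.86583122, -0.01852069],
       [ 0.53703999, -0.32676102, -0.77769871],
       [-0.67940766,  0.37889778, -0.62836431]]), 't': array([-273.29093387, -256.61001068, 1649.55722061])}
side {'fx': 528.3142437816065, 'fy': 528.3142437816065, 'cx': 312.37724328012405, 'cy': 241.8857320329439, 'R': array([[-0.99752879, -0.06966004, -0.00915343],
       [-0.04282672,  0.70614719, -0.70676871],
       [ 0.05569721, -0.70463013, -0.70738547]]), 't': array([ 606.13374552,   85.22461765, 1232.74309031])}
wrist {'fx': 371.64829954431775, 'fy': 371.64829954431775, 'cx': 321.18263490168846, 'cy': 242.0966994285628, 'mount': array([[ 9.99999829e-01,  1.70916949e-04, -5.59922425e-04,
         6.88851156e-01],
       [ 1.99439553e-05,  9.45931707e-01,  3.24365850e-01,
        -8.36419792e+01],
       [ 5.85087997e-04, -3.24365805e-01,  9.45931542e-01,
        -1.41551057e+02],
       [ 0.00000000e+00,  0.00000000e+00,  0.00000000e+00,
         1.00000000e+00]])}
{'t': 0.15, 'joint_pos': array([-7.53560561e+01,  1.24690762e+01,  9.25092623e+01, -1.67675552e-03,
        7.51331602e+01, -6.42953355e+00]), 'qvel': array([-0.06306477, -0.16544309, -0.1650087 ,  0.08186293,  0.016991  ,
        0.00929865]), 'effort': array([-8.55589915e-04, -3.97449052e+01, -3.04415417e+01, -1.40480574e-04,
        5.83915331e-03, -1.49892071e-05]), 'tcp_pos': array([ 224.56757245, -582.57334742,  230.22658214]), 'ee_rot': array([-1.79989124e+02,  1.10978850e-01, -6.89260802e+01]), 'wrist_force': array([ 0.04948014, -0.19048472,  0.32719054]), 'moment': array([-0.02266841,  0.02464706,  0.00451024]), 'grip_width': 85.137264029874}
```

View pics/a_scene.png

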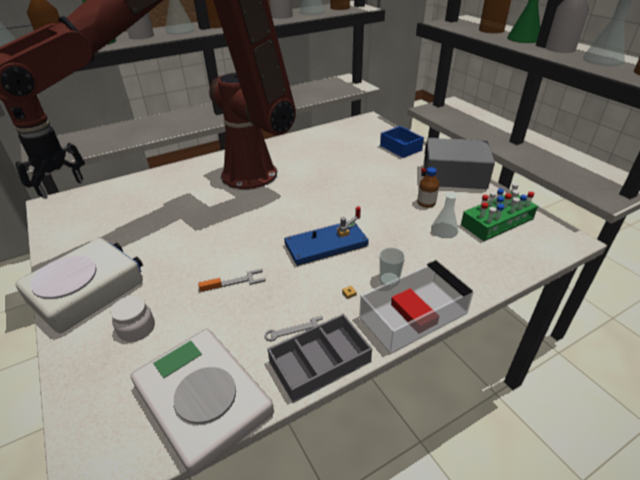

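View pics/a_side.png

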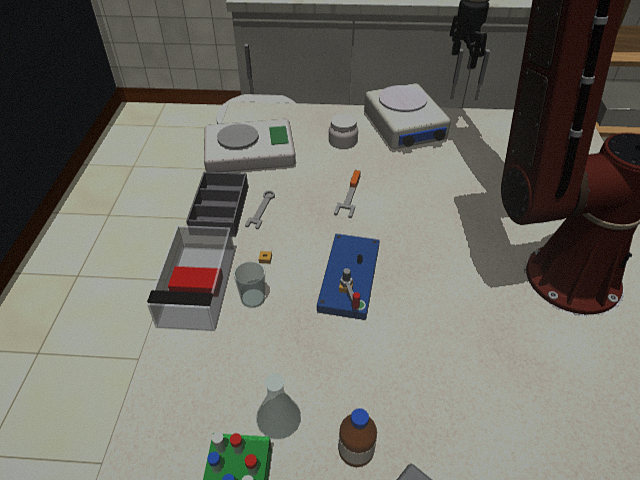

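View pics/a_wrist.png

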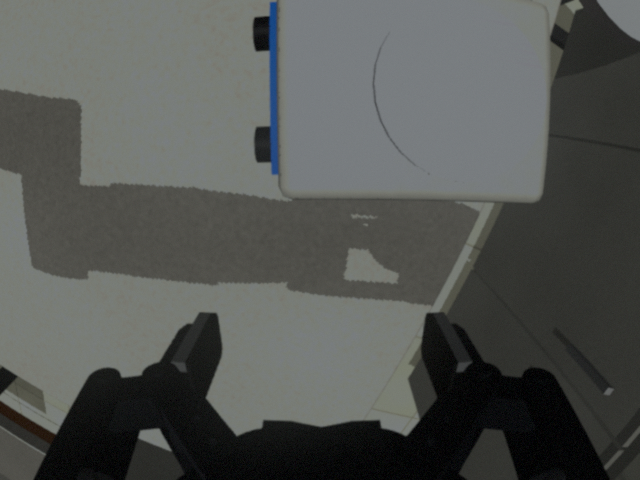

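```bash
cat > h.py <<'E'
from station import *
import numpy as np, cv2
from scipy.spatial.transform import Rotation as Ro
from scipy.optimize import least_squares
def T_tool(o):
    T=np.eye(4); T[:3,:3]=Ro.from_euler('xyz',o["ee_rot"],degrees=True).as_matrix(); T[:3,3]=o["tcp_pos"]; return T
def cam(n,o=None):
    c=get_calibration(n); K=np.array([[c["fx"],0,c["cx"]],[0,c["fy"],c["cy"]],[0,0,1.]])
    if n=="wrist":
        T=T_tool(o)@c["mount"]; R=T[:3,:3].T; t=-R@T[:3,3]; fe=True
    else: R,t,fe=c["R"],c["t"],False
    return K,R,t,fe
def proj(C,X):
    K,R,t,fe=C; p=np.atleast_2d(X)@R.T+t
    if fe:
        r=np.hypot(p[:,0],p[:,1]); th=np.arctan2(r,p[:,2]); s=np.where(r>1e-9,th/np.maximum(r,1e-9),1)
        return p[:,:2]*s[:,None]*[K[0,0],K[1,1]]+K[:2,2]
    return p[:,:2]/p[:,2:]*[K[0,0],K[1,1]]+K[:2,2]
def back(C,uv,z):
    K,R,t,fe=C; q=(np.atleast_2d(uv).astype(float)-K[:2,2])/[K[0,0],K[1,1]]
    if fe:
        th=np.linalg.norm(q,axis=1); d=np.c_[q*np.sinc(th/np.pi)[:,None]**1,np.cos(th)]
    else: d=np.c_[q,np.ones(len(q))]
    d=d@R; o=-R.T@t
    return o+d*((z-o[2])/d[:,2])[:,None]
def snap(n,f):
    o=get_obs(); im=get_image(n); cv2.imwrite(f"pics/{f}.png",im[:,:,::-1]); return im,cam(n,o),o
E
python3 - <<'E'
from h import *
np.set_printoptions(precision=1,suppress=True)
C=cam("scene");S=cam("side")
print(back(C,[[210,283],[258,277]],12)[:,:2]); print(back(S,[[355,179],[346,207]],12)[:,:2])
print("peg",back(C,[313,237],40),back(S,[360,258],40))
print("pillar",back(C,[343,220],88),back(S,[347,271],88))
print("knob",back(C,[358,208],89),back(S,[357,294],89))
print("corners",back(C,[[285,238],[295,256],[368,242],[358,222]],30),back(S,[[338,235],[380,238],[365,318],[318,310]],30))
print("nut",back(S,[265,257],10),"beaker",back(S,[251,300],10),'wr',back(S,[[270,193],[253,223]],5))
E
```

```text
[[ 505.1 -325. ]
 [ 550.9 -203.6]]
[[ 510.4 -327.8]
 [ 532.7 -207.3]]
peg [[506.1  -4.7  40. ]] [[495.9   2.6  40. ]]
pillar [[535.7  80.4  88. ]] [[525.9  88.1  88. ]]
knob [[508.6 150.8  89. ]] [[503.9 151.4  89. ]]
corners [[455.6 -72.6  30. ]
 [544.3 -84.7  30. ]
 [599.6 127.6  30. ]
 [502.  157.6  30. ]] [[549.9 -81.3  30. ]
 [447.1 -77.   30. ]
 [483.8 167.3  30. ]
 [584.6 152.3  30. ]]
nut [[723.4 -15.1  10. ]] beaker [[737.1 118.4  10. ]] wr [[ 742.8 -261.3    5. ]
 [ 771.5 -138.2    5. ]]
```

```bash
python3 - <<'E'
from h import *
np.set_printoptions(precision=1,suppress=True)
print(solve_ik([500,-300,30],[180,0,164]),solve_ik([500,-300,30],[180,0,-16]))
print(solve_ik([510,-60,70],[180,0,170]),solve_ik([500,-60,70],[180,0,-10]))
goto([500,-290,280],[180,0,170]); im,C,o=snap("wrist","b1")
print(o["tcp_pos"],o["ee_rot"],o["t"])
goto([520,20,280],[180,0,170]); im,C,o=snap("wrist","b2")
print(o["tcp_pos"],o["ee_rot"],o["t"])
E
```

```text
None [-37.9  21.7 104.9  -0.   53.3 -21.9]
None [-14.8   9.5 115.2  -0.   55.3  -4.8]Traceback (most recent call last):
  File "<stdin>", line 5, in <module>
station.Unreachable: the arm cannot take that pose within its joint ranges
```

```bash
python3 - <<'E'
from h import *
np.set_printoptions(precision=1,suppress=True)
goto([520,-290,260],[180,0,-15]); wait(0.2); im,C,o=snap("wrist","b1")
print(o["tcp_pos"],o["ee_rot"],o["t"]); np.save("b1.npy",o)
goto([530,70,280],[180,0,-10]); wait(.2); im,C,o=snap("wrist","b2")
print(o["tcp_pos"],o["ee_rot"],o["t"]); np.save("b2.npy",o)
E
```

```text
[ 519.5 -291.   259.9] [180.    0.  -15.1] 1.8917
[530.2  68.9 279.8] [180.    0.  -10.1] 3.4917
```

View pics/b1.png

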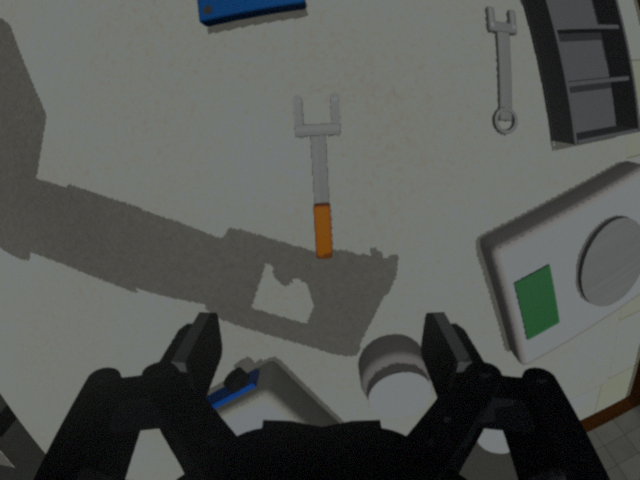

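View pics/b2.png

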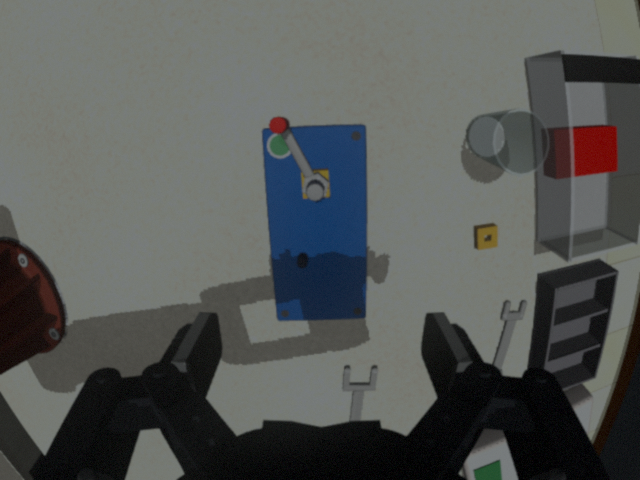

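```bash
python3 - <<'E'
import cv2
a=cv2.imread("pics/b1.png");b=cv2.imread("pics/b2.png")
cv2.imwrite("pics/c1.png",cv2.resize(a[85:275,265:375],None,fx=3.1,fy=3.1,interpolation=cv2.INTER_CUBIC))
cv2.imwrite("pics/c2.png",cv2.resize(b[105:335,240:400],None,fx=2.6,fy=2.6,interpolation=cv2.INTER_CUBIC))
E
```

```text
(no output)
```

View pics/c1.png

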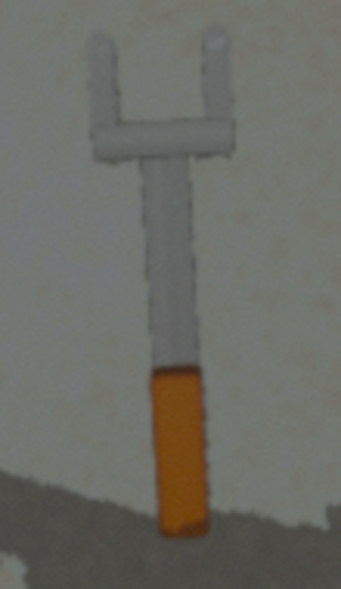

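View pics/c2.png

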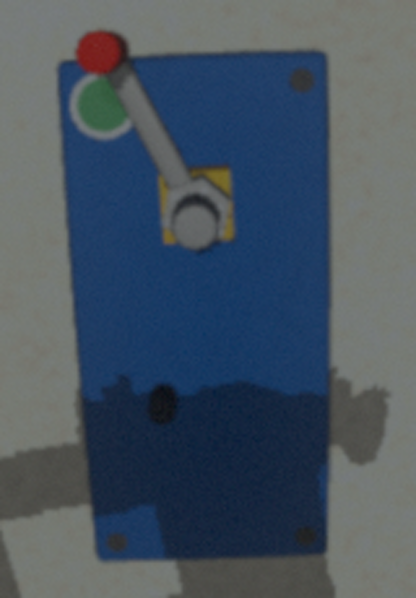

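```bash
cat > fit.py <<'E'
from h import *
np.set_printoptions(precision=2,suppress=True)
def fit(C,loc,uv,x0):
    f=lambda p:(proj(C,np.c_[loc[:,:2]@np.array([[np.cos(p[2]),np.sin(p[2])],[-np.sin(p[2]),np.cos(p[2])]])+p[:2],loc[:,2]])-uv).ravel()
    r=least_squares(f,x0,loss='soft_l1'); print("fit",r.x[:2],np.degrees(r.x[2])); print(r.fun.reshape(-1,2)); return r.x
E
python3 - <<'E'
from fit import *
o=np.load("b2.npy",allow_pickle=True).item();C=cam("wrist",o)
uv=np.array([[60,64],[326,53],[326,552],[100,558],[196,225],[162,411]])/2.6+[239.8,104.8]
loc=np.array([[-55,60,30],[55,60,30],[55,-170,30],[-55,-170,30],[0,0,88],[-18,-85,50.]])
b=fit(C,loc,uv,[531,85,-.17])
k=back(C,np.array([100,50])/2.6+[239.8,104.8],89)[0]; print("knob",k, k[:2]-b[:2],np.hypot(*(k[:2]-b[:2])),np.degrees(np.arctan2(*(k[:2]-b[:2])[::-1])))
o=np.load("b1.npy",allow_pickle=True).item();C=cam("wrist",o)
uv=np.array([[101,30],[217,28],[143,158],[191,156],[151,375],[201,374],[162,520],[208,518]])/3.1+[264.8,84.8]
loc=np.array([[17,19.5,8],[17,-19.5,8],[-27,8,8],[-27,-8,8],[-100,9,24],[-100,-9,24],[-156,9,24],[-156,-9,24.]])
s=fit(C,loc,uv,[543,-205,1.3])
E
```

```text
fit [528.08  87.05] -8.033667977637657
[[-1.65 -1.77]
 [ 1.42 -1.72]
 [ 1.41  1.84]
 [-1.34  2.3 ]
 [-0.09  0.3 ]
 [ 0.12  0.21]]
knob [507.1  153.72  89.  ] [-20.98  66.67] 69.88870518717884 107.46970677667694
fit [ 540.02 -199.42] 77.72132770737517
[[ 0.05 -0.03]
 [ 0.3  -1.33]
 [-0.19 -0.56]
 [-0.39 -0.68]
 [-0.31  0.33]
 [ 0.82 -0.17]
 [-0.98  3.7 ]
 [ 0.71  3.58]]
```

```bash
python3 - <<'E'
from h import *
np.set_printoptions(precision=2,suppress=True)
import station; print([n for n in dir(station) if not n.startswith('_')], getattr(station,'grasp_offset',None))
s=np.array([540.0,-199.4]);a=np.radians(77.7);u=np.array([np.cos(a),np.sin(a)]);h=s-130*u
A=[180,0,-12.3]
grip(50,30)
goto([*h,110],A); wait(.2)
im,C,o=snap("wrist","d1");np.save("d1.npy",o); print(o["tcp_pos"],o["ee_rot"],o["wrist_force"],o["t"])
print(proj(C,[[*s,0],[*h,24]]))
E
```

```text
['Unreachable', 'get_calibration', 'get_image', 'get_obs', 'goto', 'grasp_offset', 'grip', 'move_j', 'move_l', 'regions_of', 'sign_off', 'solve_ik', 'spot_in', 'wait'] 18.700000000000003
[ 513.13 -325.67  110.71] [179.98  -0.06 -12.21] [-0.8   0.01 -0.16] 5.775
[[319.9   52.35]
 [319.61 250.46]]
```

View pics/d1.png

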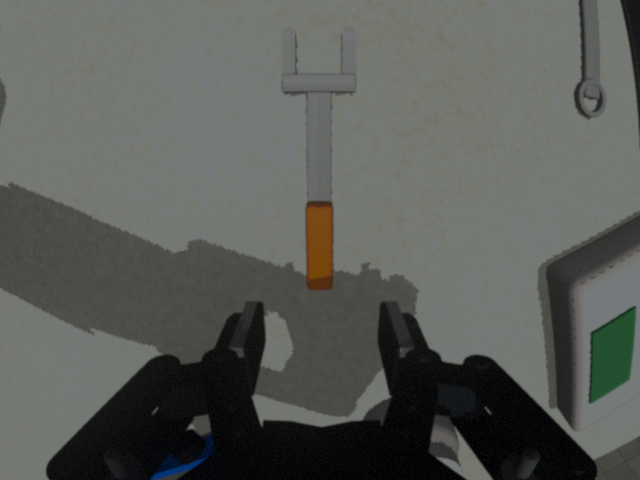

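```bash
python3 - <<'E'
from h import *
np.set_printoptions(precision=2,suppress=True)
s=np.array([540.0,-199.4]);a=np.radians(77.7);u=np.array([np.cos(a),np.sin(a)]);h=s-130*u
A=[180,0,-12.3]
move_l([*h,20],A,100); move_l([*h,4],A,40); wait(.2); o=get_obs(); print(o["tcp_pos"],o["wrist_force"])
grip(10,45); o=get_obs(); print(o["tcp_pos"],o["wrist_force"],o["grip_width"])
move_l([*h,75],A,60); wait(.3)
im,C,o=snap("wrist","d2");np.save("d2.npy",o); print(o["tcp_pos"],o["ee_rot"],o["wrist_force"],o["moment"],o["grip_width"],o["t"])
E
```

```text
[ 512.51 -326.58    4.25] [ 0.3  -0.94 -0.16]
[ 512.62 -326.68    4.34] [-0.16 -0.47  0.43] 17.003330886703207
[ 512.16 -326.32   74.71] [-179.99    0.03  -12.3 ] [-0.31  0.84 -1.47] [-0.13  0.04 -0.07] 17.14070754680267 9.65
```

View pics/d2.png

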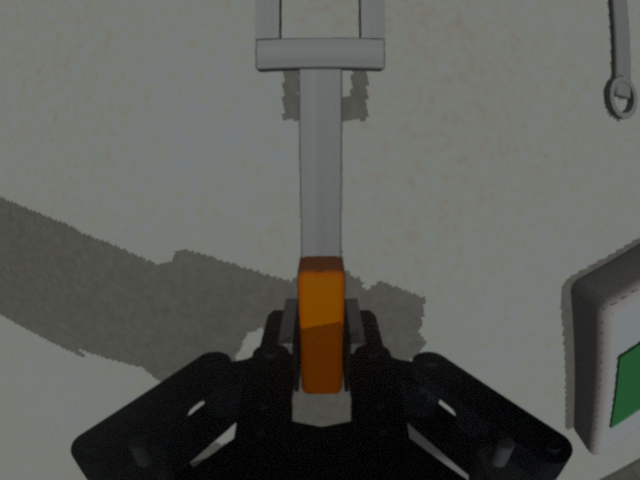

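```bash
python3 - <<'E'
from h import *
np.set_printoptions(precision=2,suppress=True)
b=np.array([528.1,87.05]);a=np.radians(90-8.03);v=np.array([np.cos(a),np.sin(a)])
h=b-173*v; A=[180,0,-8.03]
move_l([*h,78],A,120); wait(.4)
im,C,o=snap("wrist","e1");np.save("e1.npy",o); print(o["tcp_pos"],o["ee_rot"],o["wrist_force"],o["moment"],o["grip_width"],o["t"])
snap("side","e1s"); snap("scene","e1c")
E
python3 -c "
import cv2
a=cv2.imread('pics/e1s.png')[190:340,260:460];b=cv2.imread('pics/e1c.png')[170:290,230:400]
cv2.imwrite('pics/e1sc.png',cv2.resize(a,None,fx=3.5,fy=3.5,interpolation=2));cv2.imwrite('pics/e1cc.png',cv2.resize(b,None,fx=4,fy=4,interpolation=2))"
```

```text
[503.92 -84.32  77.98] [-180.      0.     -8.04] [ 0.1  -0.85 -2.11] [-0.08  0.01  0.02] 16.88731059062996 12.2667
```

View pics/e1.png

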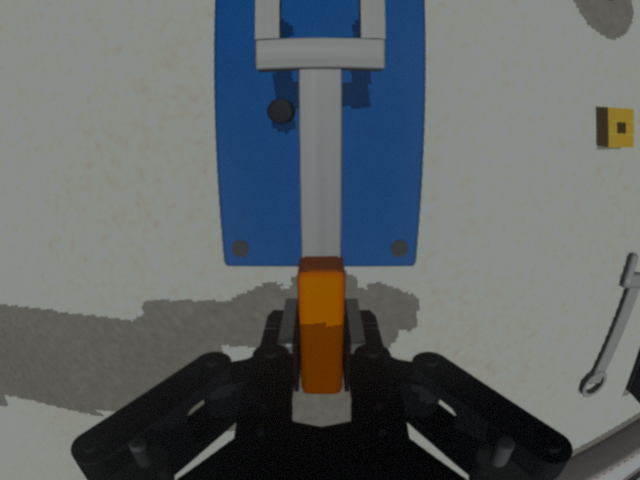

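View pics/e1cc.png

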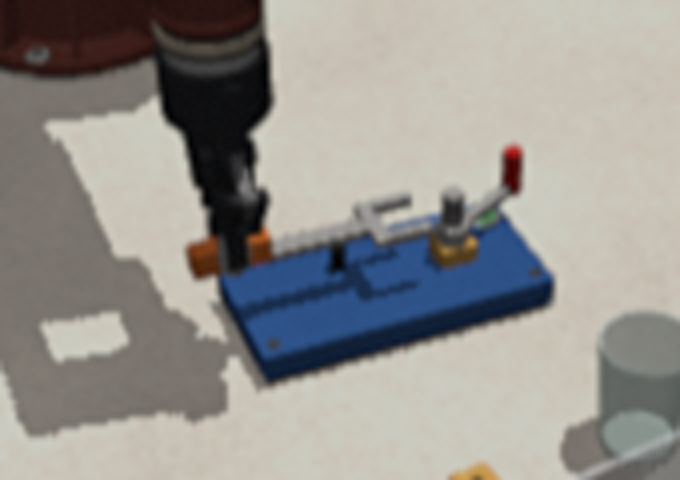

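View pics/e1sc.png

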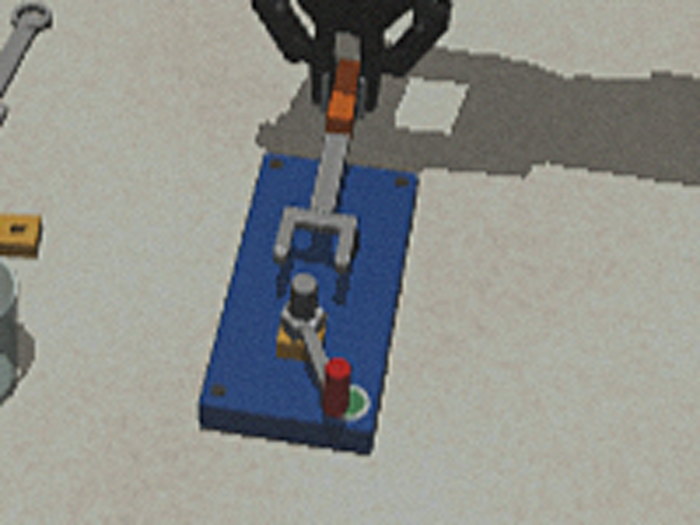

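```bash
python3 - <<'E'
from fit import *
o=np.load("e1.npy",allow_pickle=True).item();C=cam("wrist",o)
b=np.array([528.1,87.05]);y=np.radians(-8.03);R=np.array([[np.cos(y),-np.sin(y)],[np.sin(y),np.cos(y)]])
P=lambda uv,z:(back(C,uv,z)[0,:2]-b)@R
print("peg",P([280,109],50),P([280,105],50)); print("edge",P([226,265],30),P([415,265],30))
for z in [82,84]: print("head rear",P([258,71],z),P([384,69],z),'jaw bottom',P([320,38],z), 'handle front top', P([320,270],z+16))
E
```

```text
peg [-18.21 -84.96] [-18.19 -83.13]
edge [ -53.44 -168.55] [  53.13 -168.55]
head rear [-22.71 -71.34] [ 23.09 -70.59] jaw bottom [ -0.17 -59.34] handle front top [  -0.17 -142.09]
head rear [-22.37 -71.61] [ 22.76 -70.87] jaw bottom [ -0.16 -59.79] handle front top [  -0.17 -141.23]
```

```bash
python3 - <<'E'
from h import *
np.set_printoptions(precision=2,suppress=True)
b=np.array([528.1,87.05]);a=np.radians(90-8.03);v=np.array([np.cos(a),np.sin(a)])
h=b-171*v; A=[180,0,-8.03]
move_l([*h,45],A,80); wait(.2); f0=get_obs()["wrist_force"]; print(f0)
for z in np.arange(38,33.2,-.5):
    move_l([*h,z],A,15); wait(.1); o=get_obs(); print(z,o["tcp_pos"][2],o["wrist_force"]-f0)
    if (o["wrist_force"]-f0)[2]>3: break
im,C,o=snap("wrist","f1");np.save("f1.npy",o);print(o["tcp_pos"],o["t"]); snap("side","f1s"); snap("scene","f1c")
E
python3 -c "
import cv2
a=cv2.imread('pics/f1s.png')[190:340,260:460];b=cv2.imread('pics/f1c.png')[170:290,230:400]
cv2.imwrite('pics/f1sc.png',cv2.resize(a,None,fx=3.5,fy=3.5,interpolation=2));cv2.imwrite('pics/f1cc.png',cv2.resize(b,None,fx=4,fy=4,interpolation=2))"
```

```text
[ 0.45 -0.24 -2.27]
38.0 38.06353867958363 [ 0.39  0.3  -0.4 ]
37.5 37.52153913758383 [-0.63 -0.42  0.02]
37.0 36.94104358244109 [-0.87 -0.11 -0.43]
36.5 36.480368663008036 [-0.79  0.56  0.1 ]
36.0 35.99406837346211 [-0.68  0.63 -0.16]
35.5 35.48775358825265 [-0.29  0.07  0.08]
35.0 34.98484593455393 [-0.22 -0.69  0.04]
34.5 34.545312436539234 [ 0.38  1.   -0.13]
34.0 34.2984727888498 [-1.58  0.25  4.53]
[504.35 -82.31  34.3 ] 16.7
```

View pics/f1.png

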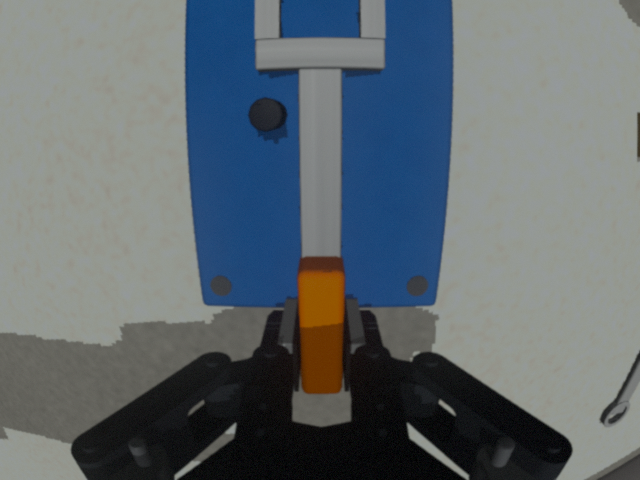

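View pics/f1cc.png

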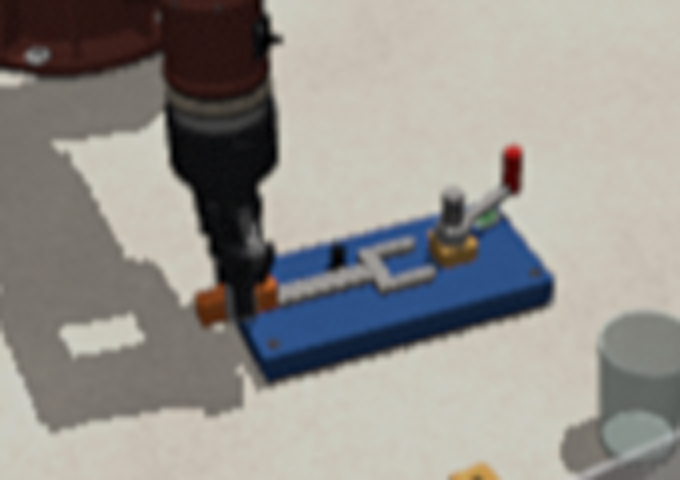

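View pics/f1sc.png

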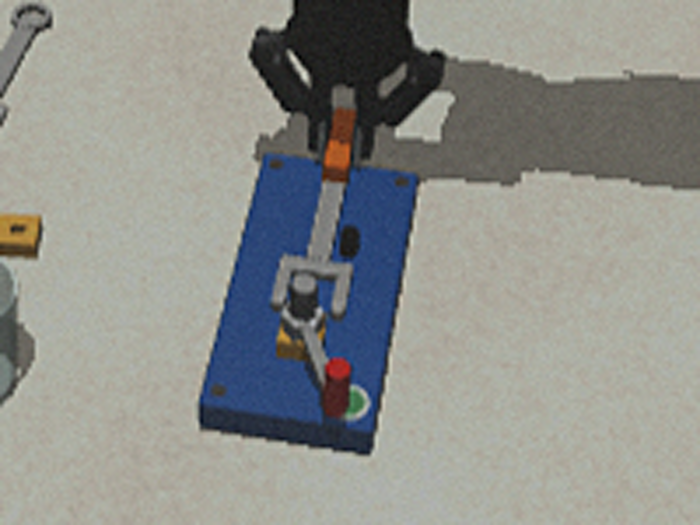

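```bash
python3 - <<'E'
from h import *
np.set_printoptions(precision=2,suppress=True)
b=np.array([528.1,87.05]);a=np.radians(90-8.03);v=np.array([np.cos(a),np.sin(a)]);w=np.array([v[1],-v[0]])
A=[180,0,-8.03]
h=b-171*v; move_l([*h,34.3],A,15); wait(.1); f0=get_obs()["wrist_force"]; print(f0)
d=171
while d>126:
    d-= 3 if d>134 else 1
    move_l([*(b-d*v),34.3],A,30); wait(.08); o=get_obs(); f=o["wrist_force"]-f0
    p=(o["tcp_pos"][:2]-b); print(d,"tcp along %.1f lat %.2f"%(p@v,p@w),"f along %.1f lat %.1f z %.1f"%(f[:2]@v,f[:2]@w,f[2]))
    if f[:2]@v<-8 or abs(f[:2]@w)>10: break
im,C,o=snap("wrist","g1");np.save("g1.npy",o);print(o["tcp_pos"],o["moment"],o["t"]); snap("side","g1s"); snap("scene","g1c")
E
python3 -c "
import cv2
a=cv2.imread('pics/g1s.png')[190:340,260:460];b=cv2.imread('pics/g1c.png')[170:290,230:400]
cv2.imwrite('pics/g1sc.png',cv2.resize(a,None,fx=3.5,fy=3.5,interpolation=2));cv2.imwrite('pics/g1cc.png',cv2.resize(b,None,fx=4,fy=4,interpolation=2))"
```

```text
[-0.31  0.48  1.24]
168 tcp along -167.8 lat 0.19 f along -0.6 lat 0.6 z -1.8
165 tcp along -164.7 lat 0.04 f along 0.6 lat 0.5 z -0.7
162 tcp along -161.7 lat -0.03 f along -0.7 lat 0.5 z -1.6
159 tcp along -158.8 lat -0.05 f along 0.2 lat 0.3 z -1.0
156 tcp along -155.8 lat 0.01 f along 0.0 lat -0.3 z -1.2
153 tcp along -152.8 lat -0.02 f along -0.5 lat 0.6 z -0.6
150 tcp along -149.8 lat 0.00 f along -0.0 lat 0.6 z -0.6
147 tcp along -146.8 lat 0.02 f along 0.1 lat -0.2 z -0.7
144 tcp along -143.8 lat 0.05 f along -1.1 lat 0.6 z -0.3
141 tcp along -140.8 lat 0.03 f along 0.0 lat 0.1 z -0.3
138 tcp along -137.8 lat -0.01 f along 0.3 lat 0.5 z -0.2
135 tcp along -134.8 lat -0.00 f along -0.8 lat 0.9 z 0.2
132 tcp along -131.8 lat 0.03 f along 0.3 lat 1.0 z -0.5
131 tcp along -131.1 lat 0.01 f along -2.2 lat -0.1 z -0.3
130 tcp along -130.0 lat 0.02 f along -1.8 lat 0.5 z -0.5
129 tcp along -129.5 lat 0.10 f along -5.1 lat 0.3 z -0.9
128 tcp along -129.3 lat 0.00 f along -8.9 lat -0.5 z -0.0
[510.04 -41.    34.29] [-1.09  0.16  0.1 ] 22.8667
```

View pics/g1.png

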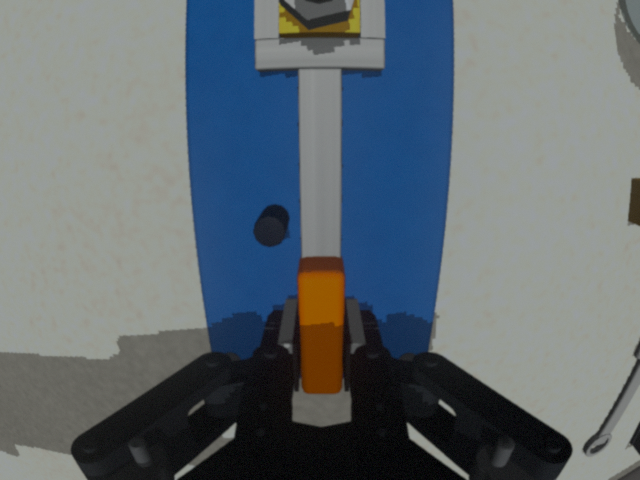

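View pics/g1cc.png

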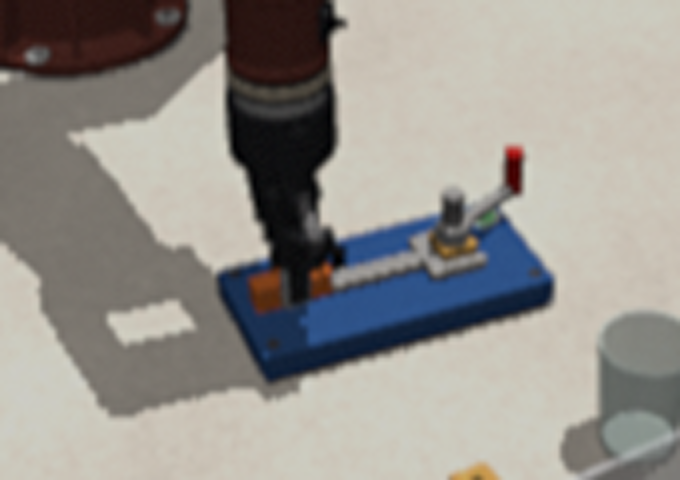

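View pics/g1sc.png

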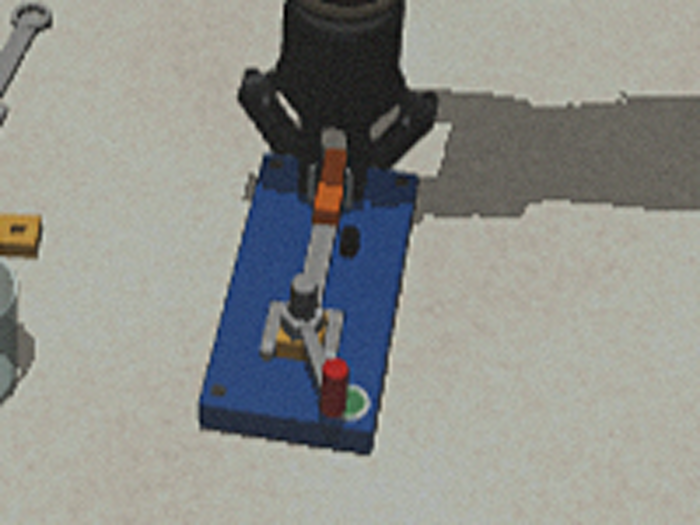

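```bash
python3 - <<'E'
from h import *
np.set_printoptions(precision=2,suppress=True)
b=np.array([528.1,87.05]);a=np.radians(90-8.03);v=np.array([np.cos(a),np.sin(a)])
A=[180,0,-8.03]; h=b-129.6*v
move_l([*h,34.3],A,15); wait(.1); print(get_obs()["wrist_force"])
grip(36); wait(.3); o=get_obs(); print(o["grip_width"],o["wrist_force"],o["t"])
move_l([*h,60],A,40); move_l([*h,150],A,100)
im,C,o=snap("wrist","i1");np.save("i1.npy",o);print(o["tcp_pos"],o["t"])
E
```

```text
[-1.68 -2.96  1.73]
36.29726075019044 [ 0.91 -0.08 -0.29] 24.0
[509.28 -41.13 149.16] 25.8417
```

View pics/i1.png

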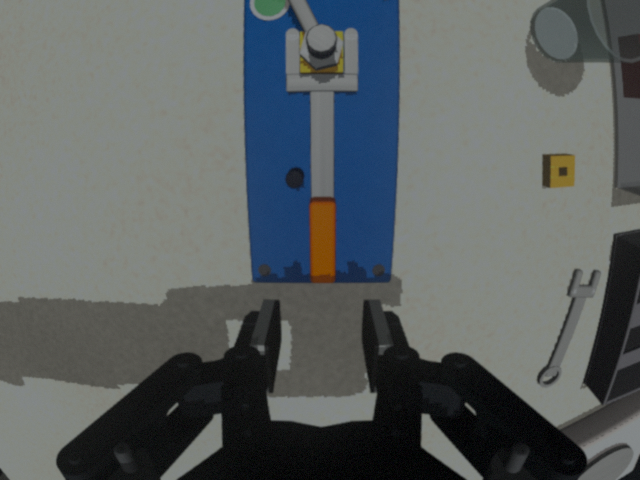

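```bash
cat > push.py <<'E'
from h import *
b=np.array([528.1,87.05])
def pose(th,gap,z=68):
    t=np.radians(th); K=b+70*np.array([np.cos(t),np.sin(t)]); p=np.array([np.sin(t),-np.cos(t)])
    return [*(K-(19+gap)*p),z],[180,0,th],p
E
python3 - <<'E'
from push import *
np.set_printoptions(precision=2,suppress=True)
for th in range(107,-16,-10):
    q=solve_ik(*pose(th,0)[:2]); print(th,q)
grip(0)
P,A,p=pose(107.5,25,160); goto(P,A); 
P,A,p=pose(107.5,25); move_l(P,A,100); wait(.2)
im,C,o=snap("wrist","j1");print(o["tcp_pos"],o["ee_rot"],o["wrist_force"],o["t"]); snap("side","j1s")
E
python3 -c "
import cv2
a=cv2.imread('pics/j1s.png')[150:350,230:480]
cv2.imwrite('pics/j1sc.png',cv2.resize(a,None,fx=2.8,fy=2.8,interpolation=2))"
```

```text
107 [  9.    10.61 114.18  -0.    55.21 -98.  ]
97 [  9.44  11.99 112.51  -0.    55.5  -87.56]
87 [  9.62  13.37 110.81  -0.    55.82 -77.38]
77 [  9.57  14.71 109.12  -0.    56.17 -67.43]
67 [  9.29  15.99 107.48  -0.    56.53 -57.71]
57 [  8.81  17.17 105.95  -0.    56.88 -48.19]
47 [  8.15  18.22 104.57  -0.    57.21 -38.85]
37 [  7.34  19.12 103.37  -0.    57.51 -29.66]
27 [  6.41  19.85 102.38  -0.    57.77 -20.59]
17 [  5.37  20.4  101.63  -0.    57.96 -11.63]
7 [  4.25  20.76 101.14  -0.    58.09  -2.75]
-3 [  3.08  20.92 100.93  -0.    58.15   6.08]
-13 [  1.89  20.88 100.99  -0.    58.14  14.89]
[465.78 140.69  68.78] [179.91   0.01 107.5 ] [ 0.03 -0.08 -0.63] 29.0583
```

View pics/j1.png

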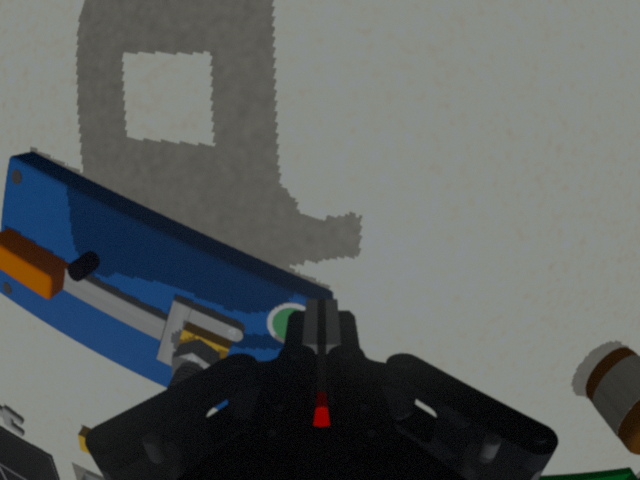

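View pics/j1sc.png

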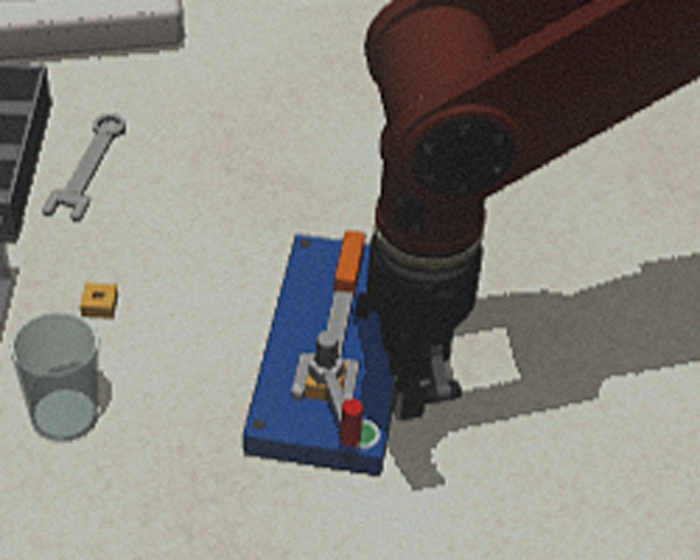

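```bash
python3 - <<'E'
from push import *
np.set_printoptions(precision=2,suppress=True)
f0=get_obs()["wrist_force"]
P,A,p=pose(107.5,3); move_l(P,A,40)
ok=True
for th in list(np.arange(107.5,18,-5)):
    P,A,p=pose(th,0); move_l(P,A,40); o=get_obs(); f=(o["wrist_force"]-f0)
    r=np.array([-p[1],p[0]])
    print("%.1f t%.2f push %.1f rad %.1f z %.1f"%(th,o["t"],-f[:2]@p,f[:2]@r,f[2]))
    if -f[:2]@p>7: print("stop");break
snap("side","k1s"); snap("scene","k1c")
E
python3 -c "
import cv2
a=cv2.imread('pics/k1s.png')[190:340,230:430];b=cv2.imread('pics/k1c.png')[150:290,230:420]
cv2.imwrite('pics/k1.png',cv2.vconcat([cv2.resize(a,(400,300),interpolation=2),cv2.resize(b,(400,295),interpolation=2)]))"
```

```text
107.5 t30.11 push 0.5 rad -0.7 z -0.4
102.5 t30.42 push -0.4 rad -1.7 z 0.4
97.5 t30.73 push 1.1 rad -1.3 z -0.1
92.5 t31.03 push 0.2 rad 0.0 z 0.1
87.5 t31.34 push 0.7 rad -0.3 z -0.2
82.5 t31.65 push 0.7 rad -0.9 z 0.6
77.5 t31.96 push -0.8 rad -0.9 z -0.6
72.5 t32.27 push 0.9 rad 0.1 z -0.5
67.5 t32.58 push 0.5 rad -0.1 z -0.1
62.5 t32.88 push 0.3 rad -0.9 z -0.2
57.5 t33.19 push -0.5 rad -0.7 z 0.2
52.5 t33.50 push 0.6 rad -0.7 z 0.3
47.5 t33.81 push -0.2 rad 0.1 z 0.1
42.5 t34.12 push 0.6 rad -1.0 z 1.0
37.5 t34.42 push -0.1 rad -0.4 z 1.5
32.5 t34.73 push 0.4 rad -0.7 z 0.5
27.5 t35.04 push 0.5 rad -0.3 z 0.7
22.5 t35.35 push 0.4 rad -1.1 z 0.5
```

View pics/k1.png

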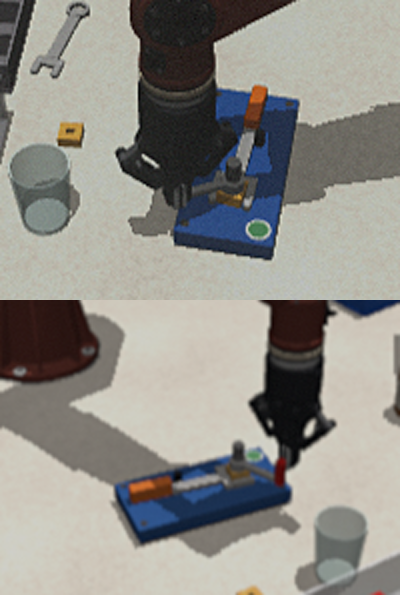

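```bash
python3 - <<'E'
from push import *
np.set_printoptions(precision=2,suppress=True)
f0=np.array([0.03,-0.08,-0.63])
def F(p,n=4):
    l=[]
    for _ in range(n): wait(.03); l.append(get_obs()["wrist_force"])
    f=np.mean(l,0)-f0; return -f[:2]@p
th=22.5; hi=False
while th>-14:
    th-= 2 if th>9 else (.25 if hi else .5)
    P,A,p=pose(th,0); move_l(P,A,20); s=F(p)
    print("%.2f %.1f"%(th,s),end="; ")
    if s>5: hi=True
    if s>11: break
wait(.3); print("final",F(p,10),get_obs()["t"],get_obs()["tcp_pos"])
snap("side","l1s"); snap("scene","l1c")
open("th","w").write(str(th))
E
python3 -c "
import cv2
a=cv2.imread('pics/l1s.png')[190:340,230:430];b=cv2.imread('pics/l1c.png')[150:290,230:420]
cv2.imwrite('pics/l1.png',cv2.hconcat([cv2.resize(a,(400,300),interpolation=2),cv2.resize(b,(400,300),interpolation=2)]))"
```

```text
20.50 2.1; 18.50 1.5; 16.50 1.7; 14.50 1.4; 12.50 1.4; 10.50 1.1; 8.50 1.3; 8.00 2.0; 7.50 2.4; 7.00 2.2; 6.50 2.0; 6.00 1.3; 5.50 2.5; 5.00 2.2; 4.50 1.5; 4.00 1.6; 3.50 2.3; 3.00 2.4; 2.50 1.7; 2.00 1.6; 1.50 1.9; 1.00 2.1; 0.50 2.0; 0.00 1.5; -0.50 2.2; -1.00 1.8; -1.50 2.0; -2.00 1.7; -2.50 1.7; -3.00 1.8; -3.50 2.1; -4.00 2.0; -4.50 1.9; -5.00 2.1; -5.50 1.9; -6.00 1.9; -6.50 2.3; -7.00 3.3; -7.50 4.4; -8.00 5.1; -8.25 5.7; -8.50 5.6; -8.75 6.6; -9.00 6.6; -9.25 6.8; -9.50 7.8; -9.75 7.5; -10.00 8.4; -10.25 9.0; -10.50 8.8; -10.75 8.9; -11.00 9.7; -11.25 10.0; -11.50 10.3; -11.75 10.5; -12.00 11.1; final 10.997458673542136 57.725 [600.75  93.83  68.14]
```

View pics/l1.png

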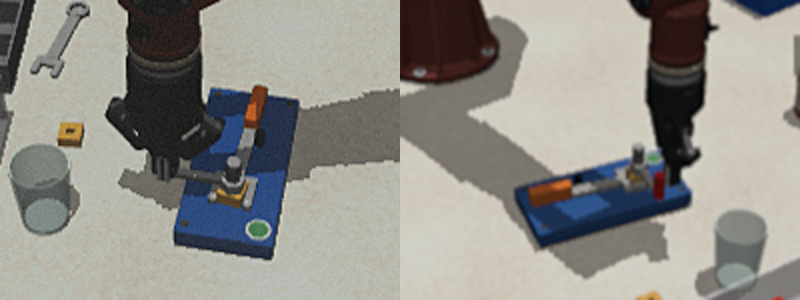

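```bash
python3 - <<'E'
from push import *
f0=np.array([0.03,-0.08,-0.63])
P,A,p=pose(-12.7,0); move_l(P,A,20); l=[]
for _ in range(8): wait(.05); l.append(get_obs()["wrist_force"])
print("push",-(np.mean(l,0)-f0)[:2]@p)
P,A,p=pose(-12.7,25); move_l(P,A,50); o=get_obs(); print(o["t"],o["wrist_force"])
snap("side","m1s"); im,C,o=snap("wrist","m1w"); print(o["t"])
E
python3 -c "
import cv2
a=cv2.imread('pics/m1s.png')[190:340,230:430];b=cv2.imread('pics/m1w.png')
cv2.imwrite('pics/m1.png',cv2.hconcat([cv2.resize(a,(400,300),interpolation=2),cv2.resize(b,(400,300))]))"
```

```text
push 12.037360769144044
59.125 [-0.38984822  0.10164925 -0.21797879]
59.175
```

View pics/m1.png

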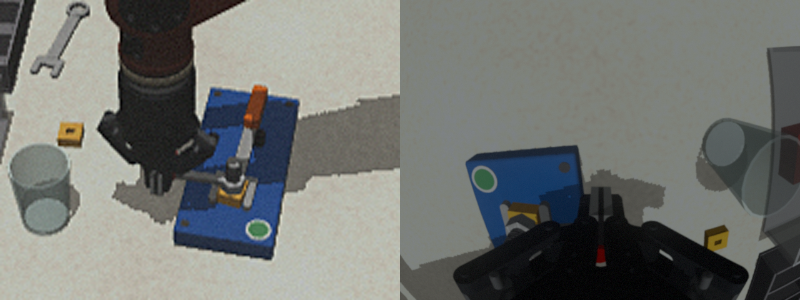

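```bash
python3 -c "
from station import *
sign_off(); print(get_obs()['t'])"
```

```text
the job is handed in; nothing more can be done
the job is handed in; nothing more can be done
```

The height stop is locked and the job is handed in at about 59 s of the 70 s limit. `sign_off` reports no verdict, so whether it passed is unconfirmed.

- **Spanner:** I set it down flat between the peg and the nut, then slid it home until it met the nut with about 9 N of push. The pictures show it seated after I let go and lifted away.
- **Jam nut:** I swung the lever about 2 rad clockwise with closed fingers. The push on the knob stayed near 2 N until the stop, then rose steadily to 12.0 N. I held it there about 0.4 s, and no reading was higher.
- **Square nut:** The lever ended about 0.2 rad past its 0 position, by the arm's own position. That fits the expected creep onto the peg and is under the 0.3 limit. I could not read that joint, or the force on the peg, directly.
- **Last check:** After I backed the arm 25 mm off the knob, the wrist force was about 0. The last pictures show the spanner still on the nut with its shank against the peg. The spare wrench, spare nut and beaker appear unmoved. The flask, reagent bottle and tub were not in those cropped views, and the arm did not work close to them.
- **Disagreements:** The base's outline measured 1.5 to 2 mm small at each edge. The pillar and peg agreed with the fitted position, so I relied on those. The rear end of the handle was about 4 pixels off in the first spanner fit, but the grasp came out centred.

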